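# Return the shaker to the seasoning carousel, turn it to the front and hold

## Robot

A 6-joint arm with a two-finger parallel gripper is mounted at the origin on the work surface. World frame = base frame: x ahead of the robot, y to its left, z up, the work surface at z = 0. Lengths are in m, angles in rad, forces in N, time in s.
With the tool pointing down it reaches from about 0.35 to 0.775 m from the base axis. Payload 7.3 kg.
Tool frame: the origin (TCP) lies at the very end of the fingers, on their centre line; the grasp point (between the pads) lies 19 mm behind it (bot.grasp_offset is the distance from the TCP to the grasp point, in m); z points along the fingers, y is the line along which they close (so a half turn about z gives the same grasp; the last joint's range is limited). The gripper opens to 92 mm and grips with 3 to 60 N. Pads are 19 mm wide; open, the fingers measure 130 mm over their backs; the gripper's body (75 mm by 190 mm) begins 47 mm behind the grasp point.
Start: joints at [1.034, 0.342, 1.524, -0, 1.275, -0.146], TCP at [0.2, 0.485, 0.227] pointing down, gripper open.
Joint ranges: [-2.53, 2.53], [-0.77, 2.02], [0.04, 2.7], [-1, 4.14], [0.28, 2.66], [-3.11, 3.11]. Speed limits (rad/s): [2.57, 2.57, 3.14, 3.14, 3.14, 3.14].

## Interface

Orientations are given as a 3x3 rotation matrix whose columns are the frame's x, y, z axes.
In Python, from cell import bot gives the robot as it stands.
- The arm moves only by the tool carry_out, never from a script. Its argument "series" is text: rows parted by semicolons, each of 7 numbers parted by spaces: the shift along the world's x, y, z in units of 0.06 m (1.0 is 0.06 m), then the turn, a rotation vector about the world's x, y, z in units of 6 degrees (1.0 is 6 degrees), then the finger opening in mm, from 0 to 91.8. In form: dx dy dz wx wy wz hand; .... A call has exactly 10 rows; each row shifts and turns the commanded pose from where the row before left it; what a row does not reach is not made up. A row lasts 1/8 s, in which the tool goes at most 62.5 mm and 10.7 degrees, less where a joint would pass 70% of its speed; a pose out of reach is approached as far as the arm can. A call with a number of a shift or a turn outside -1 to 1 is refused whole. A call with a gripper value outside its range is refused whole. The fingers move at their own pace and stop on an object; "squeeze" is the grip in N (left out, the last holds). Time passes only in rows, so rows that do not move let the fingers close, or fill a call up. It gives the time, the measured TCP pose, the force, the opening and the grip force at its end, in the units of the state.
- bot.observe(): the state, without advancing time (a new reading comes with each control period).
- bot.capture(name): name is "scene" or "top" or "wrist"; returns the picture (480x640x3 uint8, red, green, blue); there is no depth.
- bot.get_calibration(name): a dict with "vfov" (degrees; the focal length in pixels is half the picture's height over the tangent of half this angle, whatever the lens; pixels are square), "cx", "cy" (the principal point, pixels), "dist_coeffs" ([k1, k2, p1, p2, k3] as OpenCV has them; the pictures are not rectified), "T" (4x4, takes a point from camera to world coordinates); the wrist camera has in their place "tool_from_camera" (4x4, takes a point from camera to tool coordinates, whose origin is the TCP and whose axes are the flange's). Camera axes: x right, y up, looking along -z (the intrinsics and any distortion apply to the point x, -y, -z); pixel columns grow to the right and rows downward; lengths in m; the calibration is good to about 2 mm. A picture is of the moment at which its call begins: read the wrist's pose just before it. get_calibration takes no time and is no camera call.
- bot.job_done(): hands the job in; it is judged then, once.
Trained networks look in the newest picture that a camera, given by its name, has taken for a name from the list of things; names that differ only in an ending like _2 or _b are one class to them, and where a whole thing is asked for, a point or a joint stands for the part that bears it (a point fixed in the world has none). Each returns a list of dicts, best first, with "conf" (0 to 1); they miss things now and then, are a little off and sometimes report something else, mostly with a low value. They report only what shows in the picture. A call takes as long as a camera call.
- bot.masks_of(camera, query): "region" (480x640 bool, what is visible of it) and "location" ([row, column] in pixels, amid what is visible of it).
The state is a dict: "time": time; "qpos": joint angles; "qd": joint speeds; "tau": joint torques, N m; "eef_pos": TCP position; "orientation": TCP orientation; "ft_force": force on the tool from outside, world axes, zero at the start; "torque": the same for the moment, N m; "grip_width": finger opening in m; "finger_force": force on a finger pad.
Only numpy, scipy, OpenCV 4.12 (cv2) and the standard library are available. Lean on these libraries where they do the work, as an engineer would, in place of code of your own. Each camera call takes 0.05 s, during which the arm holds its last target. There are 200 camera calls.

## Task

Put the stray shaker jar that stands on the table back into the empty ring of the seasoning carousel, upright and right down on the turntable, and let go of it. Then take the carousel by its centre handle and turn it until the shaker faces the front, over the middle of the tray's wide apron, without upsetting the other jars or disturbing the things around. Finish while still gripping the handle, holding the turntable still there for the next person to take seasoning; do not let go.

Things in the scene. Friction and masses are not known exactly. Their poses are not given: they have to be found in the camera images.
- tray: Fixed steel drip tray under the seasoning carousel, flat on the table, yaw within 0.35 rad, 340 x 280 mm, rim 12 mm high. Origin: on the table, on the carousel's turning axis. Its -x side is its front, roughly towards the robot: there it reaches 205 mm from the axis (a wide open apron), to the back (+x) only 135 mm, to the sides (y) 140 mm
- front (a point): The point where the centre of the underside of the jar belongs at the end: fixed to the tray, 85 mm from the turning axis straight to the tray's front, 28 mm above the table
- carousel: Turntable: steel disc, 252 mm across, turns both ways without stops about an upright axis (friction 0.04 N m, does not run on). Origin: on the axis, 22 mm above the table, z up; disc 6 mm thick. Five steel rings 72 degrees apart, 85 mm from the axis, 64 mm inside, 70 mm outside, 22 mm high; the one on its -x side starts empty, over 0.9 rad from the tray's front; four hold jars
- ring (a point): Centre of the empty ring, on the disc's upper face, 28 mm above the table; turns with the carousel (its axes are the carousel's)
- handle: Black strap handle on top of the carousel's 16 mm centre post, on the turning axis, turns with it: a loop 50 mm long (along the carousel's y, square to the direction of the empty ring), 14 mm thick (along its x), 124 to 172 mm above the table. Pinch its top bar across the 14 mm. Origin: centre of its underside; axes are the carousel's
- grip (a point): Centre of the handle's top bar (50 x 14 x 14 mm), on the turning axis, 165 mm above the table; jar lids on the carousel reach 120 mm, the domed shaker in its ring 128 mm
- shaker: The stray jar, standing upright on the table away from the carousel: round glass jar 56 mm in diameter up to 74 mm, with a domed steel shaker lid 51 mm in diameter, 100 mm tall in all, 0.17 to 0.34 kg. Origin: centre of its underside, z up; its yaw does not matter
- jar_a: Jar in the first ring counter-clockwise (from above) from the empty one; round glass jar 56 mm in diameter, 92 mm tall, flat black screw lid; stands loose in its ring. Origin: centre of its underside, z up
- jar_b: Jar in the second ring counter-clockwise (from above) from the empty one; round glass jar 56 mm in diameter, 92 mm tall, flat black screw lid; stands loose in its ring. Origin: centre of its underside, z up
- jar_c: Jar in the third ring counter-clockwise (from above) from the empty one; round glass jar 56 mm in diameter, 92 mm tall, flat black screw lid; stands loose in its ring. Origin: centre of its underside, z up
- jar_d: Jar in the fourth ring counter-clockwise (from above) from the empty one; round glass jar 56 mm in diameter, 92 mm tall, flat black screw lid; stands loose in its ring. Origin: centre of its underside, z up
- tumbler: Bystander: plastic drinking tumbler, 82 mm wide at the rim, 150 mm tall; origin under its centre
- tape_roll: Bystander: roll of clear packing tape lying flat, 104 mm wide, 48 mm high; origin under its centre
- marker: Bystander: marker pen lying on the table, 135 mm long along its y, 18 mm thick; origin under its middle
- tag_pad: Bystander: pad of tags, 75 x 100 mm, 14 mm high; origin under its centre
- squeeze_bottle: Bystander: white squeeze bottle with a nozzle, 62 mm wide, 190 mm tall; origin under its centre
- pen_cup: Bystander: dark pen cup with pens, 80 mm wide, cup 90 mm, pens to 155 mm; origin under its centre

How it is judged:
On the way, in this order (a step that is already met when the one before it is completed fails the run):
1. the shaker stands in the empty ring, down on the turntable, upright and let go (horizontal distance between shaker and ring below 0.009 m and z of shaker in the frame of ring between -0.006 and 0.006 m and angle between shaker's own z axis and vertical below 0.12 rad and contact force between the fingers and shaker below 0.3 N and linear speed of shaker below 0.05 m/s), for 0.2 s.
2. the handle is gripped, with the shaker in its ring and not yet at the front (horizontal distance between shaker and ring below 0.009 m and z of shaker in the frame of ring between -0.006 and 0.006 m and angle between shaker's own z axis and vertical below 0.12 rad and contact force between the fingers and shaker below 0.3 N and contact force between the fingers and handle above 4 N and horizontal distance between shaker and front above 0.035 m), for 0.1 s.
At the end, for the whole second after the job is handed in: Shaker upright in its ring, down on the disc (within 9 mm sideways, 6 mm in height), not touched, facing front: within 16 mm of the tray's middle line, over 60 mm ahead of the axis. Fingers grip the handle with over 4 N; turntable still (under 0.05 rad/s) (horizontal distance between shaker and ring below 0.009 m and z of shaker in the frame of ring between -0.006 and 0.006 m and angle between shaker's own z axis and vertical below 0.12 rad and contact force between the fingers and shaker below 0.3 N and x of shaker in the frame of tray below -0.06 m and y of shaker in the frame of tray between -0.016 and 0.016 m and contact force between the fingers and handle above 4 N and angular speed of carousel below 0.05 rad/s); the arm keeps its last pose, push and grip.
It fails at once if the shaker is tipped over (angle between shaker's own z axis and vertical above 0.7 rad).
It fails at once if another jar is upset or taken out of its ring (angle between any of jar_a, jar_b, jar_c, jar_d's own z axis and vertical above 0.35 rad or horizontal distance between any of jar_a, jar_b, jar_c, jar_d and carousel above 0.105 m or height (world z) of any of jar_a, jar_b, jar_c, jar_d above 0.045 m).
It fails at once if a bystander is shifted by more than 3 cm (distance of any of tumbler, tape_roll, marker, tag_pad, squeeze_bottle, pen_cup from where it was at the start of the episode above 0.03 m).
It also fails if it takes over 59 s, if anything falls off the work surface, if the arm or the gripper's body presses on something with over 40 N, if the wrist force passes 120 N, or if a joint passes its speed limit or range.

## Working session

There is one attempt and no reset: what is moved stays moved. The work goes in short steps, Python scripts to look and compute and a tool call to move; the robot and the scene stay as the last step left them, time stands still between calls to the robot, and variables do not carry over. Pictures are saved under pics/ and viewed, at most 10 in all, crops included, and the job is handed in when it is done.

Besides the shell and the picture viewer there is one more tool, called after ">>>" as a command line: name --argument value ..., lists and objects as JSON in quotes. carry_out: Moves the arm, as the interface text tells. Its arguments: {"type":"object","properties":{"series":{"type":"string"},"squeeze":{"type":"number"}},"required":["series"]}

```bash
mkdir -p pics
cat > h.py <<'E'
import numpy as np, cv2
from cell import bot
def cam(name, st=None):
    c=bot.get_calibration(name); f=240/np.tan(np.radians(c['vfov'])/2)
    K=np.array([[f,0,c['cx']],[0,f,c['cy']],[0,0,1]]); D=np.array(c['dist_coeffs'],float)
    if 'T' in c: T=np.array(c['T'])
    else:
        B=np.eye(4);B[:3,:3]=st['orientation'];B[:3,3]=st['eef_pos'];T=B@np.array(c['tool_from_camera'])
    return K,D,T
def ray(C,uv,z):
    K,D,T=C; p=cv2.undistortPoints(np.array(uv,float).reshape(-1,1,2),K,D).reshape(-1,2)
    d=np.c_[p[:,0],-p[:,1],-np.ones(len(p))]@T[:3,:3].T; o=T[:3,3]
    return o+d*((z-o[2])/d[:,2])[:,None]
def proj(C,P):
    K,D,T=C; q=(np.atleast_2d(P)-T[:3,3])@T[:3,:3]; q=q*[1,-1,-1]
    return cv2.projectPoints(q,np.zeros(3),np.zeros(3),K,D)[0].reshape(-1,2)
def save(n,im): cv2.imwrite('pics/'+n,im[:,:,::-1])
E
python3 - <<'E'
from h import *
for n in ['top','scene']:
    im=bot.capture(n); save(n+'0.png',im); C=cam(n); print(n,C[2][:3,3].round(3),C[1])
    for q in ['tray','carousel','handle','shaker','jar_a','tumbler','tape_roll','squeeze_bottle','pen_cup','marker','tag_pad']:
        for r in bot.masks_of(n,q)[:4]:
            l=r['location']; print(q,round(r['conf'],2),np.round(l),r['region'].sum(),ray(C,[l[1],l[0]],0.05).round(3)[0])
E
```

```text
top [ 0.455 -0.     1.092] [-0.05313178  0.          0.          0.          0.        ]
tray 0.87 [275. 272.] 7222 [0.443 0.106 0.05 ]
carousel 0.64 [219. 261.] 6150 [0.577 0.135 0.05 ]
carousel 0.31 [224. 294.] 495 [0.567 0.058 0.05 ]
handle 0.69 [218. 252.] 196 [0.578 0.156 0.05 ]
handle 0.63 [154. 362.] 1460 [ 0.741 -0.106  0.05 ]
shaker 0.9 [231. 405.] 545 [ 0.556 -0.211  0.05 ]
shaker 0.2 [160. 449.] 1458 [ 0.732 -0.319  0.05 ]
jar_a 0.72 [241. 226.] 619 [0.522 0.217 0.05 ]
jar_a 0.68 [223. 294.] 554 [0.568 0.057 0.05 ]
jar_a 0.64 [256. 267.] 524 [0.487 0.12  0.05 ]
jar_a 0.62 [197. 228.] 586 [0.629 0.216 0.05 ]
tumbler 0.85 [162. 450.] 1371 [ 0.729 -0.32   0.05 ]
tape_roll 0.77 [155. 362.] 1466 [ 0.739 -0.104  0.05 ]
tape_roll 0.75 [321. 396.] 377 [ 0.34 -0.19  0.05]
tape_roll 0.53 [160. 448.] 1414 [ 0.732 -0.316  0.05 ]
squeeze_bottle 0.81 [190. 493.] 1064 [ 0.662 -0.428  0.05 ]
squeeze_bottle 0.6 [219. 254.] 187 [0.577 0.152 0.05 ]
pen_cup 0.89 [298. 149.] 1327 [0.382 0.395 0.05 ]
pen_cup 0.71 [199. 227.] 615 [0.624 0.219 0.05 ]
marker 0.55 [156. 365.] 1596 [ 0.738 -0.111  0
[... 512 characters left out ...]
 [236. 379.] 555 [0.458 0.122 0.05 ]
jar_a 0.74 [284. 414.] 692 [0.602 0.206 0.05 ]
jar_a 0.63 [265. 353.] 710 [0.55  0.053 0.05 ]
jar_a 0.56 [253. 417.] 633 [0.51 0.22 0.05]
tumbler 0.85 [312. 204.] 1556 [ 0.688 -0.315  0.05 ]
tumbler 0.37 [267. 248.] 643 [ 0.56  -0.219  0.05 ]
tape_roll 0.84 [338. 289.] 1437 [ 0.75  -0.101  0.05 ]
squeeze_bottle 0.93 [298. 161.] 1192 [ 0.652 -0.431  0.05 ]
squeeze_bottle 0.58 [256. 388.] 266 [0.519 0.145 0.05 ]
pen_cup 0.81 [218. 473.] 1161 [0.397 0.385 0.05 ]
marker 0.72 [285. 416.] 724 [0.605 0.211 0.05 ]
marker 0.68 [209. 264.] 160 [ 0.374 -0.194  0.05 ]
marker 0.26 [216. 474.] 1168 [0.388 0.388 0.05 ]
tag_pad 0.63 [208. 223.] 777 [ 0.375 -0.312  0.05 ]
```

View pics/top0.png

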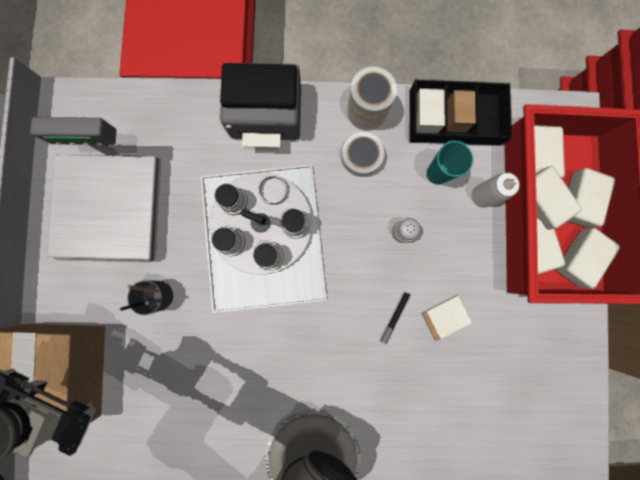

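Run:
```python
from h import *
from scipy.optimize import least_squares
C=cam('top')
# jar lids at z=.12 ; ellipses of masks bias; handle at z .172; shaker dome
for n in ['top','scene']:
    C=cam(n); bot.capture(n)
    h=bot.masks_of(n,'handle')[0]['location']; print(n,'handle@.165',ray(C,h[::-1],.165).round(4))
    for r in bot.masks_of(n,'jar_a')[:5]:
        print('jar@.1',round(r['conf'],2),ray(C,r['location'][::-1],.1 if n=='top' else .08).round(3))
    s=bot.masks_of(n,'shaker')[0]['region']
    # fit shaker by silhouette
    def sil(xy):
        P=[]
        for z,r in [(0,.028),(.074,.028),(.08,.0255),(.09,.022),(.1,.008)]:
            a=np.linspace(0,2*np.pi,24); P.append(np.c_[xy[0]+r*np.cos(a),xy[1]+r*np.sin(a),z+0*a])
        m=np.zeros((480,640),np.uint8); cv2.fillConvexPoly(m,cv2.convexHull(proj(C,np.vstack(P)).astype(np.float32)).round().astype(int),1); return m>0
    cs=np.array(np.nonzero(s)).mean(1)
    def f(xy): return np.array(np.nonzero(sil(xy))).mean(1)-cs
    o=least_squares(f,[.55,-.21],diff_step=.01); m=sil(o.x); print('shaker',o.x.round(4),(m&s).sum()/(m|s).sum())
```

```text
top handle@.165 [[0.5663 0.1418 0.165 ]]
jar@.1 0.96 [[0.56 0.05 0.1 ]]
jar@.1 0.69 [[0.485 0.11  0.1  ]]
jar@.1 0.65 [[0.525 0.203 0.1  ]]
shaker [ 0.5601 -0.2143] 0.9212730318257957
scene handle@.165 [[0.5811 0.1363 0.165 ]]
jar@.1 0.93 [[0.527 0.207 0.08 ]]
jar@.1 0.82 [[0.48  0.115 0.08 ]]
jar@.1 0.69 [[0.57  0.063 0.08 ]]
jar@.1 0.62 [[0.616 0.202 0.08 ]]
shaker [ 0.5554 -0.2177] 0.9764705882352941
```

The top view shows the shaker at about (407,229). The carousel is near (262,222), with its empty ring at the back (274,190). The tray corners are near (203,178), (314,167), (327,299) and (214,310).

Run:
```python
from h import *
from scipy.optimize import least_squares
C=cam('top')
L=ray(C,[(228,195),(294,221),(266,255),(226,240)],.12); R=ray(C,[(274,190)],.05)
t=ray(C,[(203,178),(314,167),(327,299),(214,310)],.012); print(L.round(3),R.round(3),t.round(3))
P=np.vstack([L,R])[:,:2]; ks=[1,4,3,2,0]
def f(p): return np.concatenate([P[i]-p[:2]-.085*np.array([np.cos(p[2]+k*1.2566),np.sin(p[2]+k*1.2566)]) for i,k in enumerate(ks)])
for s in (-.3,): 
    o=least_squares(f,[.57,.14,s]); print(o.x.round(4),o.fun.round(3))
    c=o.x
e=(t[0]-t[3])[:2]+(t[1]-t[2])[:2]; y=np.arctan2(e[1],e[0]); print('tray yaw',y)
# axis from tray
u=np.array([np.cos(y),np.sin(y)]);print('axis from tray',t[:,:2].mean(0)+.035*u)
print('ring',c[:2]+.085*np.array([np.cos(c[2]),np.sin(c[2])]))
s=bot.observe();print(s['orientation'],s['eef_pos'],s['qpos'])
```

```text
[[0.621 0.203 0.12 ]
 [0.566 0.053 0.12 ]
 [0.488 0.113 0.12 ]
 [0.52  0.203 0.12 ]] [[0.648 0.107 0.05 ]] [[ 0.681  0.29   0.012]
 [ 0.715  0.012  0.012]
 [ 0.387 -0.027  0.012]
 [ 0.355  0.249  0.012]]
[ 0.5684  0.1356 -0.3435] [ 0.001 -0.    -0.     0.002  0.001  0.001 -0.001 -0.003 -0.001 -0.   ]
tray yaw 0.12194940991477608
axis from tray [0.5694038  0.13512359]
ring [0.64842379 0.10701295]
[[-9.24591191e-01  3.80960797e-01  8.49734741e-06]
 [ 3.80960796e-01  9.24591187e-01  9.26845891e-05]
 [ 2.74526224e-05  8.89325109e-05 -9.99999996e-01]] [0.1999626  0.48544072 0.22674589] [ 1.03399320e+00  3.41984778e-01  1.52410721e+00  4.19110171e-05
  1.27541668e+00 -1.45980087e-01]
```

>>> carry_out --series "0.45 -0.9 0.1 0 0 0.05 90; 0.45 -0.9 0.1 0 0 0.05 90; 0.45 -0.9 0 0 0 0.05 90; 0.45 -0.9 0 0 0 0.05 90; 0.45 -0.9 0 0 0 0.05 90; 0.45 -0.9 0 0 0 0.05 90; 0.45 -0.9 0 0 0 0.05 90; 0.45 -0.9 0 0 0 0.05 90; 0.45 -0.9 0 0 0 0.05 90; 0.45 -0.9 0 0 0 0 90" --squeeze 15

```text
time: 2.85
eef_pos: [0.4707, -0.0566, 0.239]
orientation: [[-0.941, 0.337, 0.001], [0.337, 0.941, 0.0], [-0.001, 0.0, -1.0]]
ft_force: [0.9, 1.0, 0.2]
grip_width: 0.0899
finger_force: 0.0
```

>>> carry_out --series "0.4 -0.8 0 0 0 0 90; 0.4 -0.8 0 0 0 0 90; 0.4 -0.7 0 0 0 0 90; 0.24 -0.36 0 0 0 0 90; 0 0 0 0 0 0 90; 0 0 0 0 0 0 90; 0 0 0 0 0 0 90; 0 0 0 0 0 0 90; 0 0 0 0 0 0 90; 0 0 0 0 0 0 90"

```text
time: 4.1
eef_pos: [0.5564, -0.214, 0.2389]
orientation: [[-0.942, 0.337, 0.0], [0.337, 0.942, 0.0], [-0.0, 0.0, -1.0]]
ft_force: [-0.8, 0.3, 0.2]
grip_width: 0.0898
finger_force: 0.0
```

Run:
```python
from h import *
st=bot.observe(); im=bot.capture('wrist'); C=cam('wrist',st)
print(st['eef_pos'],C[2][:3,3])
p=proj(C,[[*st['eef_pos'][:2],.1]]);print(p)
for r in bot.masks_of('wrist','shaker')[:2]:
    l=r['location'][::-1]; print(r['conf'],l,ray(C,l,.09),ray(C,l,.06),r['region'].sum())
    cv2.drawContours(im,cv2.findContours(r['region'].astype(np.uint8),0,2)[0],-1,(255,0,0),1)
save('w1.png',im)
```

```text
[ 0.55636523 -0.2139695   0.23885911] [ 0.48096457 -0.18715274  0.39673822]
[[321.68796228 215.73607925]]
0.77 [322.9, 205.6] [[ 0.55164411 -0.21130067  0.09      ]] [[ 0.55855681 -0.21366242  0.06      ]] 4419
```

View pics/w1.png

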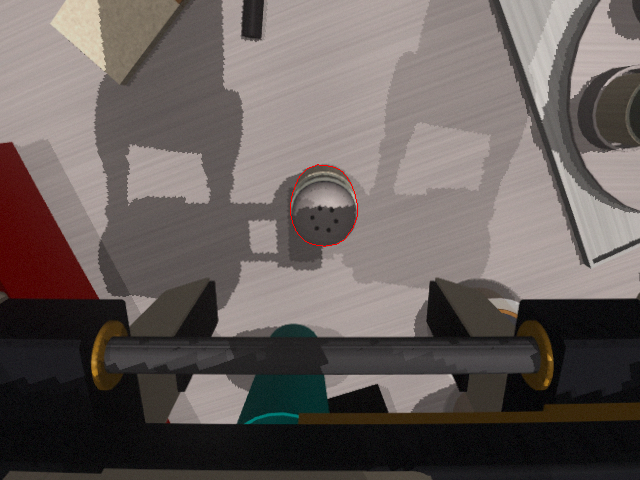

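The wrist view shows the shaker's dome holes centred near (323,216). The tool axis projects to (322,216), so it is aligned and I can descend.

>>> carry_out --series "0 0 -0.7 0 0 0 90; 0 0 -0.7 0 0 0 90; 0 0 -0.7 0 0 0 90; 0 0 -0.6 0 0 0 90; 0 0 -0.4 0 0 0 90; 0 0 -0.23 0 0 0 90; 0 0 0 0 0 0 40; 0 0 0 0 0 0 40; 0 0 0 0 0 0 40; 0 0 0 0 0 0 40"

```text
time: 5.45
eef_pos: [0.5569, -0.2142, 0.0398]
orientation: [[-0.941, 0.337, 0.002], [0.337, 0.941, -0.0], [-0.002, 0.0, -1.0]]
ft_force: [0.1, -0.0, 3.4]
grip_width: 0.0561
finger_force: 15.0
```

>>> carry_out --series "0 0 0 0 0 0 40; 0 0 0 0 0 0 40; 0 0 0 0 0 0 40; 0 0 0.3 0 0 0 40; 0 0 0.6 0 0 0 40; 0 0 0.6 0 0 0 40; 0 0 0.6 0 0 0 40; 0 0 0.6 0 0 0 40; 0 0 0 0 0 0 40; 0 0 0 0 0 0 40"

```text
time: 6.7
eef_pos: [0.5556, -0.2138, 0.1999]
orientation: [[-0.942, 0.337, -0.002], [0.337, 0.942, 0.001], [0.002, 0.0, -1.0]]
ft_force: [0.7, -0.1, -2.0]
grip_width: 0.0554
finger_force: 15.0
```

>>> carry_out --series "0.2 0.3 0 0 0 0 40; 0.4 0.6 0 0 0 0 40; 0.4 0.6 0 0 0 0 40; 0.3 0.6 0 0 0 0 40; 0.2 0.6 0 0 0 0 40; 0.05 0.5 0 0 0 0 40; 0 0.2 0 0 0 0 40; 0 0 0 0 0 0 40; 0 0 0 0 0 0 40; 0 0 0 0 0 0 40"

```text
time: 7.95
eef_pos: [0.6493, -0.0114, 0.201]
orientation: [[-0.941, 0.338, 0.0], [0.338, 0.941, -0.0], [-0.0, -0.0, -1.0]]
ft_force: [-1.1, 0.1, -2.7]
grip_width: 0.0556
finger_force: 15.0
```

Run:
```python
from h import *
st=bot.observe(); im=bot.capture('wrist'); C=cam('wrist',st)
print(st['eef_pos'],C[2][:3,3])
c=np.array([.5684,.1356]);phi=-.3435
for k in range(5):
    a=phi+k*1.2566; q=c+.085*np.array([np.cos(a),np.sin(a)])
    t=np.linspace(0,2*np.pi,60)
    r,z=(.032,.05) if k==0 else (.028,.12)
    P=np.c_[q[0]+r*np.cos(t),q[1]+r*np.sin(t),z+0*t]
    cv2.polylines(im,[proj(C,P).round().astype(np.int32)],True,(255,0,0),1)
save('w2.png',im)
```

```text
[ 0.64933702 -0.0113842   0.20095242] [0.57400125 0.01559427 0.35883484]
```

View pics/w2.png

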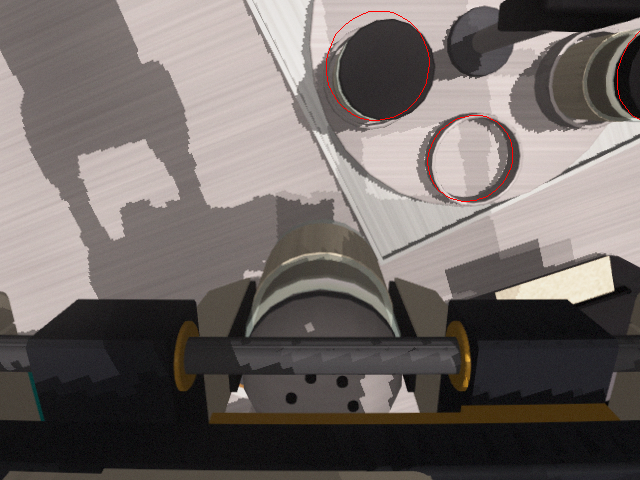

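Run:
```python
from h import *
st=bot.observe(); im=bot.capture('wrist'); C=cam('wrist',st)
big=cv2.resize(im[90:230,400:560],None,fx=5,fy=4.2857*1.0,interpolation=cv2.INTER_CUBIC) if 0 else cv2.resize(im[100:220,400:560],None,fx=5,fy=5,interpolation=cv2.INTER_CUBIC)
c=np.array([.5684,.1356]);a=-.3435
q=c+.085*np.array([np.cos(a),np.sin(a)])+[.0007,.002]
t=np.linspace(0,2*np.pi,100)
for r,z,col in [(.035,.05,(255,0,0)),(.032,.05,(0,160,0)),(.032,.028,(0,0,255))]:
    p=proj(C,np.c_[q[0]+r*np.cos(t),q[1]+r*np.sin(t),z+0*t]); p=(p-[400,100])*5
    cv2.polylines(big,[p.round().astype(np.int32)],True,col,1)
save('w3.png',big)
```

```text
(no output)
```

View pics/w3.png

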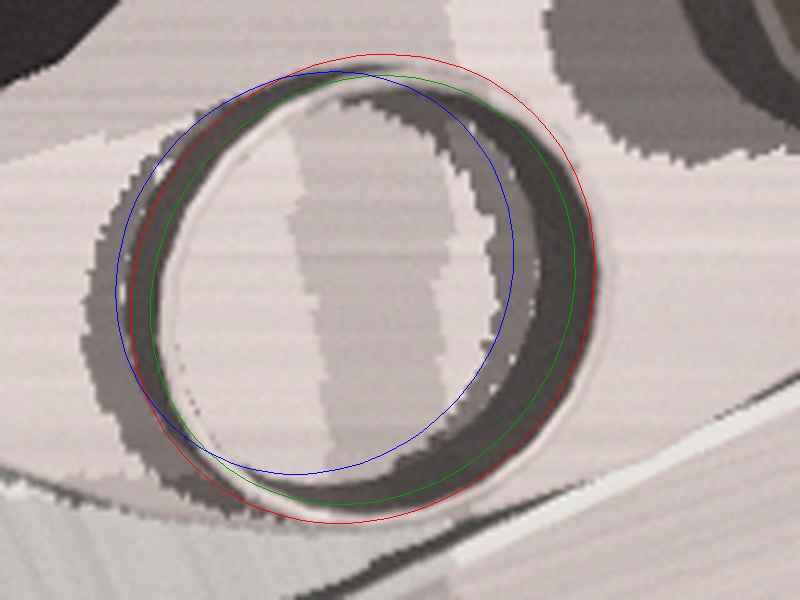

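The crop shows the real ring about 20 crop pixels (roughly 3 mm) to the right of the overlay. I'll hover over the corrected spot and check it from close by.

>>> carry_out --series "0 0.4 0 0 0 0 40; 0 0.6 0 0 0 0 40; 0.02 0.6 0 0 0 0 40; 0 0.3 0 0 0 0 40; 0 0.12 0 0 0 0 40; 0 0 -0.4 0 0 0 40; 0 0 -0.6 0 0 0 40; 0 0 -0.4 0 0 0 40; 0 0 -0.25 0 0 0 40; 0 0 0 0 0 0 40"

```text
time: 9.3
eef_pos: [0.6502, 0.1104, 0.101]
orientation: [[-0.941, 0.338, -0.002], [0.338, 0.941, -0.0], [0.002, -0.001, -1.0]]
ft_force: [0.2, 1.1, -2.5]
grip_width: 0.0559
finger_force: 15.0
```

Run:
```python
from h import *
st=bot.observe(); C=cam('wrist',st); print(st['eef_pos'],st['ft_force'])
t=np.linspace(0,2*np.pi,100)
def circ(im,C,q,r,z,col,o,s):
    p=(proj(C,np.c_[q[0]+r*np.cos(t),q[1]+r*np.sin(t),z+0*t])-o)*s
    cv2.polylines(im,[p.round().astype(np.int32)],True,col,1)
x0,y0=220,190
im=cv2.resize(bot.capture('wrist')[y0:y0+150,x0:x0+200],None,fx=4,fy=4,interpolation=cv2.INTER_CUBIC)
e=st['eef_pos']
circ(im,C,(.6511,.1117),.035,.05,(255,0,0),(x0,y0),4)
circ(im,C,e,.028,e[2]-.04,(0,0,255),(x0,y0),4)
save('w4.png',im)
C=cam('scene'); p=proj(C,[[.65,.11,.06]])[0].astype(int); x0,y0=p-[65,50]
im=cv2.resize(bot.capture('scene')[y0:y0+100,x0:x0+130],None,fx=6,fy=6,interpolation=cv2.INTER_CUBIC)
circ(im,C,(.6511,.1117),.035,.05,(255,0,0),(x0,y0),6)
circ(im,C,e,.028,e[2]-.04,(0,0,255),(x0,y0),6)
save('s4.png',im)
```

```text
[0.65018151 0.11041816 0.10104407] [ 0.17052881  1.07566307 -2.46849269]
```

View pics/w4.png

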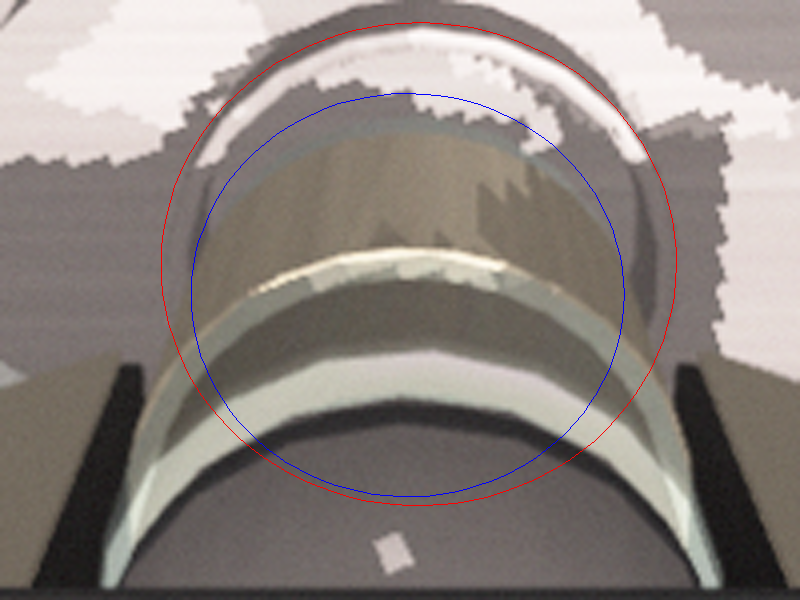

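View pics/s4.png

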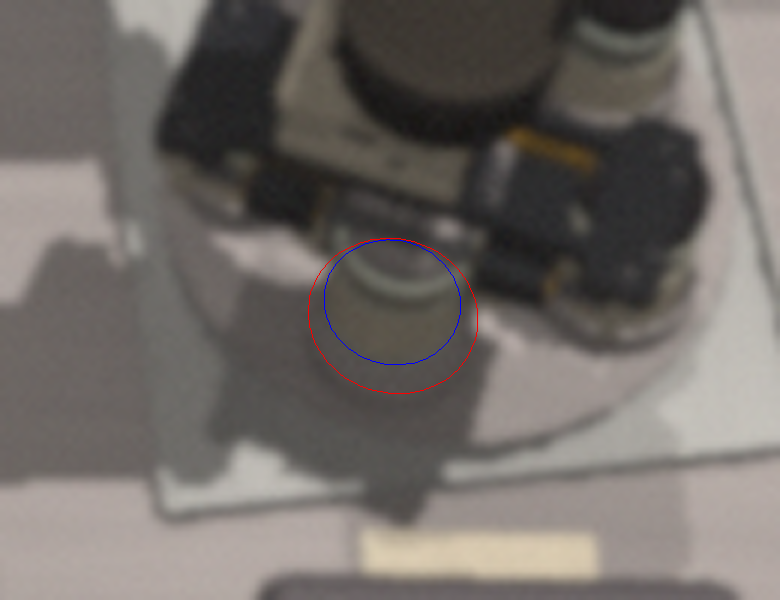

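Wrist crop: the ring's rim band tops out at y≈27, about 0.7 mm past the overlay. The jar's lower edge is at y≈127 instead of 93, so the jar sits a few mm off-centre in the pads. I'll check this against the earlier wrist mask.

Run:
```python
from h import *
t=np.linspace(0,2*np.pi,200)
def hull(C,xy,z0=0,zs=[(0,.028),(.074,.028),(.08,.0255),(.09,.022),(.1,.008)]):
    P=np.vstack([np.c_[xy[0]+r*np.cos(t),xy[1]+r*np.sin(t),z0+z+0*t] for z,r in zs]); return proj(C,P)
u=np.array([.941,-.338])
st=bot.observe(); R=np.array(st['orientation'])
st1=dict(eef_pos=[.55637,-.21397,.23886],orientation=R); C=cam('wrist',st1)
im=cv2.imread('pics/w1.png').astype(int); m=(im[:,:,2]>240)&(im[:,:,1]<20)&(im[:,:,0]<20); r,c=np.nonzero(m); print('mask',r.min(),r.max(),c.min(),c.max())
for d in (0,.002,.004,.006):
    h=hull(C,np.array([.55637,-.21397])+d*u); print(d,h.min(0).round(1)[::-1],h.max(0).round(1)[::-1])
C=cam('wrist',st); e=st['eef_pos']
for d in (0,.002,.004,.006):
  for dz in (-.04,-.037):
    p=hull(C,e[:2]+d*u,e[2]+dz,[(0,.028)]); q=hull(C,e[:2]+d*u,e[2]+dz,[(.074,.028)])
    print(d,dz,'bottom edge y',((p.min(0)[1]-190)*4).round(),'shoulder edge',((q.min(0)[1]-190)*4).round())
```

```text
mask 164 246 290 357
0 [160.1 286.9] [240.  356.2]
0.002 [162.1 286.9] [242.2 356.2]
0.004 [164.2 287. ] [244.5 356.1]
0.006 [166.3 287. ] [246.8 356. ]
0 -0.04 bottom edge y 92.0 shoulder edge 325.0
0 -0.037 bottom edge y 98.0 shoulder edge 340.0
0.002 -0.04 bottom edge y 108.0 shoulder edge 348.0
0.002 -0.037 bottom edge y 114.0 shoulder edge 363.0
0.004 -0.04 bottom edge y 123.0 shoulder edge 370.0
0.004 -0.037 bottom edge y 130.0 shoulder edge 386.0
0.006 -0.04 bottom edge y 139.0 shoulder edge 392.0
0.006 -0.037 bottom edge y 145.0 shoulder edge 408.0
```

>>> carry_out --series "-0.042 0.04 0 0 0 0 40; 0 0 0 0 0 0 40; 0 0 -0.1 0 0 0 40; 0 0 -0.1 0 0 0 40; 0 0 -0.1 0 0 0 40; 0 0 -0.1 0 0 0 40; 0 0 -0.08 0 0 0 40; 0 0 -0.05 0 0 0 40; 0 0 0 0 0 0 40; 0 0 0 0 0 0 40"

```text
time: 10.65
eef_pos: [0.6482, 0.1135, 0.0704]
orientation: [[-0.942, 0.337, 0.0], [0.337, 0.942, 0.0], [-0.0, 0.0, -1.0]]
ft_force: [-0.6, -0.1, -2.1]
grip_width: 0.0556
finger_force: 15.0
```

>>> carry_out --series "0 0 -0.03 0 0 0 40; 0 0 -0.02 0 0 0 40; 0 0 0 0 0 0 40; 0 0 0 0 0 0 40; 0 0 0 0 0 0 57; 0 0 0 0 0 0 60; 0 0 0 0 0 0 66; 0 0 0 0 0 0 70; 0 0 0 0 0 0 70; 0 0 0 0 0 0 70"

```text
time: 11.9
eef_pos: [0.6481, 0.1134, 0.0671]
orientation: [[-0.942, 0.337, 0.0], [0.337, 0.942, 0.0], [0.0, 0.0, -1.0]]
ft_force: [-0.1, 0.8, 0.6]
grip_width: 0.0696
finger_force: 0.0
```

>>> carry_out --series "0 0 0.2 0 0 0 70; 0 0 0.5 0 0 0 70; 0 0 0.6 0 0 0 70; 0 0 0.6 0 0 0 70; 0 0 0.6 0 0 0 70; 0 0 0.4 0 0 1 70; 0 0 0 0 0 1 70; 0 0 0 0 0 1 70; 0 0 0 0 0 1 70; 0 0 0 0 0 1 70"

```text
time: 13.15
eef_pos: [0.648, 0.1134, 0.2422]
orientation: [[-0.983, -0.182, 0.001], [-0.182, 0.983, 0.0], [-0.001, -0.0, -1.0]]
ft_force: [-0.2, -1.2, 0.2]
grip_width: 0.0703
finger_force: 0.0
```

>>> carry_out --series "-0.2 0.06 0 0 0 1 60; -0.2 0.06 0 0 0 1 60; -0.2 0.06 0 0 0 1 60; -0.2 0.06 0 0 0 1 60; -0.2 0.06 0 0 0 1 60; -0.2 0.07 0 0 0 1 60; -0.1 0.05 0 0 0 1 60; 0 0 0 0 0 1 60; 0 0 0 0 0 1 60; 0 0 0 0 0 1 60"

```text
time: 14.4
eef_pos: [0.5701, 0.1387, 0.2422]
orientation: [[-0.334, -0.943, 0.001], [-0.943, 0.334, 0.0], [-0.001, -0.001, -1.0]]
ft_force: [-0.3, 0.2, 0.4]
grip_width: 0.0599
finger_force: 0.0
```

Run:
```python
from h import *
st=bot.observe(); im=bot.capture('wrist'); C=cam('wrist',st)
print(st['eef_pos'],st['orientation'],st['qpos'],C[2][:3,3])
t=np.linspace(0,2*np.pi,60)
for c,col in (((.5684,.1356),(255,0,0)),((.572,.140),(0,160,0))):
    x=np.array([np.cos(-.3435),np.sin(-.3435)]);y=np.array([-x[1],x[0]])
    P=[np.r_[np.array(c)+a*.007*x+b*.025*y,.172] for a,b in ((1,1),(1,-1),(-1,-1),(-1,1))]
    cv2.polylines(im,[proj(C,np.array(P)).round().astype(np.int32)],True,col,1)
    q=np.array(c)+.085*x
    for r,z in((.035,.05),(.028,.102)): cv2.polylines(im,[proj(C,np.c_[q[0]+r*np.cos(t),q[1]+r*np.sin(t),z+0*t]).round().astype(np.int32)],True,col,1)
save('w5.png',im)
```

```text
[0.57007979 0.13868387 0.24223872] [[-3.33646974e-01 -9.42697384e-01  1.15747478e-03]
 [-9.42697926e-01  3.33647396e-01  1.87294388e-04]
 [-5.62750375e-04 -1.02865886e-03 -9.99999313e-01]] [ 1.08012579e-01  4.45272271e-01  1.32121257e+00  6.26337441e-05
  1.37393689e+00 -2.69342235e+00] [0.54312261 0.06320244 0.40008574]
```

View pics/w5.png

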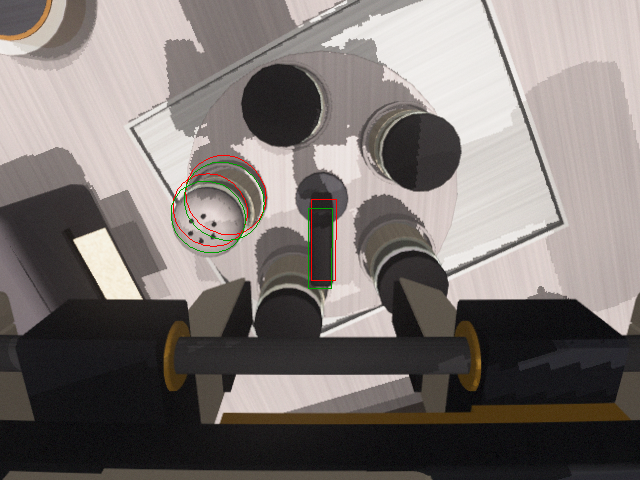

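The wrist view shows the shaker (208,220) sitting in its ring. The handle bar runs from (321,208) to (321,288) and matches the green overlay, so I'll descend and grip it.

>>> carry_out --series "0.03 0.02 -0.4 0 0 0 50; 0 0 -0.5 0 0 0 50; 0 0 -0.4 0 0 0 50; 0 0 -0.2 0 0 0 50; 0 0 -0.08 0 0 0 50; 0 0 0 0 0 0 30; 0 0 0 0 0 0 5; 0 0 0 0 0 0 5; 0 0 0 0 0 0 5; 0 0 0 0 0 0 5" --squeeze 25

```text
time: 15.7
eef_pos: [0.5712, 0.1401, 0.1466]
orientation: [[-0.337, -0.942, -0.001], [-0.942, 0.337, 0.0], [0.0, 0.001, -1.0]]
ft_force: [-3.8, 0.6, 3.8]
grip_width: 0.0135
finger_force: 25.0
```

>>> carry_out --series "0 0 0 0 0 0 5; 0 0 0 0 0 0 5; 0 0 0 0 0 -0.2 5; 0 0 0 0 0 -0.4 5; 0 0 0 0 0 -0.6 5; 0 0 0 0 0 -0.6 5; 0 0 0 0 0 -0.6 5; 0 0 0 0 0 -0.6 5; 0 0 0 0 0 -0.6 5; 0 0 0 0 0 -0.4 5"

```text
time: 16.95
eef_pos: [0.5712, 0.1401, 0.1466]
orientation: [[-0.692, -0.722, -0.001], [-0.722, 0.692, 0.0], [0.001, 0.001, -1.0]]
ft_force: [-5.3, 1.5, 4.6]
grip_width: 0.0135
finger_force: 25.0
```

>>> carry_out --series "0 0 0 0 0 -0.5 5; 0 0 0 0 0 -0.6 5; 0 0 0 0 0 -0.6 5; 0 0 0 0 0 -0.6 5; 0 0 0 0 0 -0.6 5; 0 0 0 0 0 -0.6 5; 0 0 0 0 0 -0.6 5; 0 0 0 0 0 -0.6 5; 0 0 0 0 0 -0.6 5; 0 0 0 0 0 -0.6 5"

```text
time: 18.2
eef_pos: [0.5713, 0.1401, 0.1466]
orientation: [[-0.982, -0.187, -0.001], [-0.187, 0.982, 0.0], [0.001, 0.001, -1.0]]
ft_force: [-4.7, 1.0, 5.3]
grip_width: 0.0141
finger_force: 25.0
```

>>> carry_out --series "0 0 0 0 0 -0.6 5; 0 0 0 0 0 -0.6 5; 0 0 0 0 0 -0.6 5; 0 0 0 0 0 -0.6 5; 0 0 0 0 0 -0.6 5; 0 0 0 0 0 -0.6 5; 0 0 0 0 0 -0.6 5; 0 0 0 0 0 -0.6 5; 0 0 0 0 0 -0.6 5; 0 0 0 0 0 -0.6 5"

```text
time: 19.45
eef_pos: [0.5713, 0.1401, 0.1467]
orientation: [[-0.905, 0.426, -0.001], [0.426, 0.905, 0.0], [0.001, 0.0, -1.0]]
ft_force: [-4.9, 1.2, 5.9]
grip_width: 0.0138
finger_force: 25.0
```

>>> carry_out --series "0 0 0 0 0 -0.6 5; 0 0 0 0 0 -0.6 5; 0 0 0 0 0 -0.6 5; 0 0 0 0 0 -0.6 5; 0 0 0 0 0 -0.6 5; 0 0 0 0 0 -0.6 5; 0 0 0 0 0 -0.6 5; 0 0 0 0 0 -0.6 5; 0 0 0 0 0 -0.6 5; 0 0 0 0 0 -0.3 5"

```text
time: 20.7
eef_pos: [0.5713, 0.1401, 0.1466]
orientation: [[-0.51, 0.86, -0.001], [0.86, 0.51, 0.0], [0.001, -0.001, -1.0]]
ft_force: [-5.3, 1.4, 5.7]
grip_width: 0.0136
finger_force: 25.0
```

>>> carry_out --series "0 0 0 0 0 -0.3 5; 0 0 0 0 0 -0.2 5; 0 0 0 0 0 -0.1 5; 0 0 0 0 0 0 5; 0 0 0 0 0 0 5; 0 0 0 0 0 0 5; 0 0 0 0 0 0 5; 0 0 0 0 0 0 5; 0 0 0 0 0 0 5; 0 0 0 0 0 0 5"

```text
time: 21.95
eef_pos: [0.5713, 0.1401, 0.1466]
orientation: [[-0.456, 0.89, -0.001], [0.89, 0.456, 0.0], [0.001, -0.001, -1.0]]
ft_force: [-4.5, 1.5, 5.2]
grip_width: 0.0137
finger_force: 25.0
```

Run:
```python
from h import *
st=bot.observe(); R=np.array(st['orientation']); print('yaw y',np.arctan2(R[1,1],R[0,1]),st['qd'])
im=bot.capture('scene'); C=cam('scene')
p=proj(C,[[.5,.13,.08]])[0].astype(int); x0,y0=p-[100,75]
im=cv2.resize(im[y0:y0+150,x0:x0+200],None,fx=4,fy=4,interpolation=cv2.INTER_CUBIC)
u=np.array([np.cos(.122),np.sin(.122)]);c=np.array([.5718,.140]); v=np.array([-u[1],u[0]])
t=np.linspace(0,2*np.pi,60)
q=c-.085*u
for r,z,col in((.028,.102,(255,0,0)),(.035,.05,(0,160,0))):
    cv2.polylines(im,[((proj(C,np.c_[q[0]+r*np.cos(t),q[1]+r*np.sin(t),z+0*t])-[x0,y0])*4).round().astype(np.int32)],True,col,1)
P=[np.r_[c+a*u+b*v,.012] for a,b in((-.205,.14),(-.205,-.14),(.135,-.14),(.135,.14))]
cv2.polylines(im,[((proj(C,np.array(P))-[x0,y0])*4).round().astype(np.int32)],True,(0,0,255),1)
save('s6.png',im)
```

```text
yaw y 0.4731882521173767 [-0.00077391  0.00051847 -0.00121477 -0.00179929  0.00201483 -0.00150863]
```

View pics/s6.png

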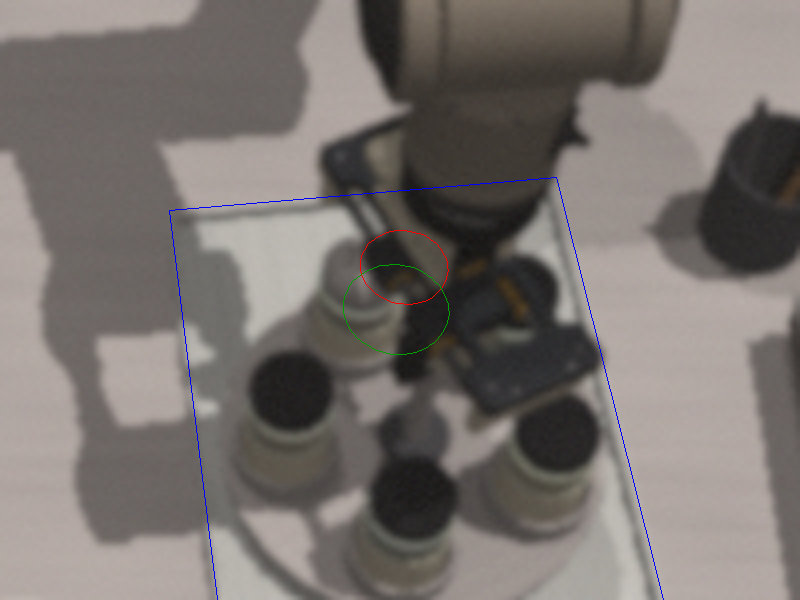

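The scene view shows the shaker (350,270) still upright in its ring but about 20° short of the front. The tray outline matches the overlay, so I'll turn the remaining 3.35 units.

>>> carry_out --series "0 0 0 0 0 -0.3 5; 0 0 0 0 0 -0.5 5; 0 0 0 0 0 -0.6 5; 0 0 0 0 0 -0.6 5; 0 0 0 0 0 -0.6 5; 0 0 0 0 0 -0.4 5; 0 0 0 0 0 -0.25 5; 0 0 0 0 0 -0.1 5; 0 0 0 0 0 0 5; 0 0 0 0 0 0 5"

```text
time: 23.25
eef_pos: [0.5713, 0.1401, 0.1466]
orientation: [[-0.122, 0.993, -0.001], [0.993, 0.122, 0.0], [0.0, -0.001, -1.0]]
ft_force: [-5.5, 1.1, 5.3]
grip_width: 0.0137
finger_force: 25.0
```

Run:
```python
from h import *
st=bot.observe(); R=np.array(st['orientation']); print('yaw y',np.arctan2(R[1,1],R[0,1]),st['finger_force'])
im=bot.capture('wrist'); C=cam('wrist',st)
u=np.array([np.cos(.122),np.sin(.122)]);c=np.array([.5718,.140])
t=np.linspace(0,2*np.pi,60)
q=c-.085*u
for r,z,col in((.0255,.102,(255,0,0)),(.035,.05,(0,160,0))):
    cv2.polylines(im,[proj(C,np.c_[q[0]+r*np.cos(t),q[1]+r*np.sin(t),z+0*t]).round().astype(np.int32)],True,col,1)
v=np.array([-u[1],u[0]])
P=[np.r_[c+a*u+b*v,.012] for a,b in((-.205,.14),(-.205,-.14),(.135,-.14),(.135,.14))]
cv2.polylines(im,[proj(C,np.array(P)).round().astype(np.int32)],True,(0,0,255),1)
save('w7.png',im)
```

```text
yaw y 0.12253643094255143 24.99306231737137
```

View pics/w7.png

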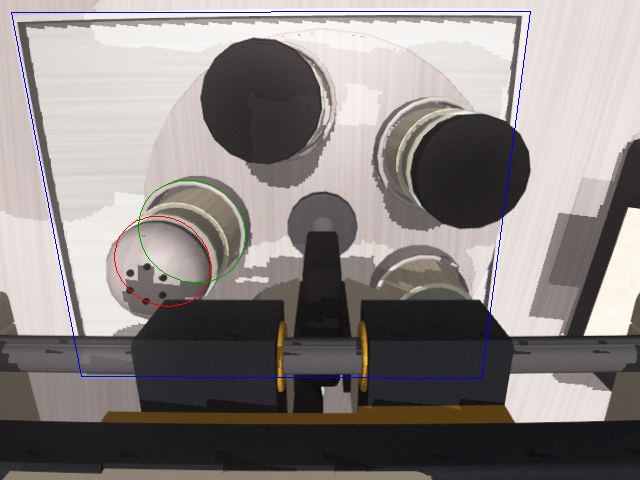

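The wrist view shows the shaker upright in its ring at (195,230), on the front line. The tray edges are parallel to the overlay and the handle is gripped at 25 N, so I'll hand in.

```bash
python3 -c "
from cell import bot
print(bot.job_done())"
```

```text
the job is handed in; nothing more can be done
None
```

The shaker is back in its ring and turned to the front of the tray, the gripper is still holding the handle at 25 N with the turntable still, and the job is handed in (no verdict came back).

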